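# Put the glass cutter away in the cabinet door

### The arm

A 6-joint arm with a two-finger parallel gripper is mounted at the origin on the work surface. World frame = base frame: x ahead of the robot, y to its left, z up, the work surface at z = 0. Lengths are in mm, angles in rad, forces in N, time in s.
With the tool pointing down it reaches from about 275 to 1000 mm from the base axis. Payload 8.4 kg.
Tool frame: the origin (TCP) lies between the finger pads; the fingertips stand 17 mm ahead of it and the grasp point (between the pads) lies 2 mm behind it; z points along the fingers, y is the line along which they close (so a half turn about z gives the same grasp; the last joint's range is limited). The gripper opens to 85 mm and grips with 20 to 120 N. Pads are 22 mm wide; open, the fingers measure 114 mm over their backs; the gripper's body (76 mm by 85 mm) begins 54 mm behind the grasp point. The pads swing forward as they close: fully open they stand 13 mm farther back than shut.
Start: joints at [1.294, 0.353, 1.633, -0, 1.155, -0.002], TCP at [169.595, 601.552, 227.781] pointing down, gripper open.
Joint ranges: [-2.63, 2.63], [-0.92, 2.1], [0.06, 2.66], [-1.3, 4.44], [0, 2.69], [-3.02, 3.02]. Speed limits (rad/s): [2.22, 2.22, 2.79, 3.14, 3.14, 3.14].

### API

Orientations are given as [roll, pitch, yaw] about the fixed x, y, z axes, in that order (R = Rz(yaw) Ry(pitch) Rx(roll)).
In Python, from rig import sense, grab_frame, sign_off gives the robot as it stands. The module is installed in compiled form; this text tells all that it offers.
- The arm moves only by the tool send_rows, never from a script. Its argument "moves" is a list that holds one entry, the list of rows, each a list of 7 numbers: the shift along the world's x, y, z in m, then the turn, a rotation vector about the world's x, y, z in rad, then the opening, from -1 (shut) to 1 (fully open). In form: [[[dx, dy, dz, rx, ry, rz, jaw], ...]]. A call has 1 to 10 rows; each row shifts and turns the commanded pose from where the row before left it; what a row does not reach is not made up. A row lasts 1/10 s, in which the tool goes at most 50 mm and 8.59 degrees, less where a joint would pass 70% of its speed; a pose out of reach is approached as far as the arm can. A call with a gripper value outside its range is refused whole. The fingers move at their own pace and stop on an object; "grip_force" is the grip in N (left out, the last holds). Time passes only in rows, so rows that do not move let the fingers close. It gives the time, the measured TCP pose, the force, the opening and the grip force at its end, in the units of the state.
- sense(): the state, without advancing time (a new reading comes with each control period).
- grab_frame(name): name is "side" or "top"; returns a dict with "img" (400x640x3 uint8, red, green, blue), "mtx" (3x3 intrinsics, pixels), "dist" ([k1, k2, p1, p2, k3] as OpenCV has them; the pictures are not rectified), "rvec" (rotation vector, rad) and "tvec" (3), from world to camera coordinates, as OpenCV has them. Camera axes: x right, y down, z forward; pixel columns grow to the right and rows downward; lengths in mm; the calibration is good to about 2 mm. A picture is of the moment at which its call begins. There is no depth.
- sign_off(): hands the job in; it is judged then, once.
The state is a dict: "clock": time; "qpos": joint angles; "qvel": joint speeds; "joint_efforts": joint torques, N m; "eef_pos": TCP position; "tcp_rot": TCP orientation; "contact_force": force on the tool from outside, world axes, zero at the start; "wrist_torque": the same for the moment, N m; "opening": opening from 0.0 (shut) to 1.0 (fully open); "grasp_force": force on a finger pad.
Only numpy, scipy, OpenCV 4.12 (cv2) and the standard library are available. Lean on these libraries where they do the work, as an engineer would, in place of code of your own. Each camera call takes 0.05 s, during which the arm holds its last target. There are 200 camera calls.

### The job

Swing the green tool cabinet's door wide open by its handle, then take the brass glass cutter from the bench and press it down past the orange sprung jaws until it sits fully home in both fork clips on the inside of the door, about centred across them (either end may point to the hinge). Let go and leave the cutter clipped in with the door still standing wide open, and do not disturb the other things lying on the bench.

Things in the scene. Friction and masses are not known exactly. Their poses are not given: they have to be found in the camera images.
- cabinet: Fixed green steel tool cabinet standing on the bench, 180 deep (x) x 240 wide (y) x 222 mm high. Origin at the centre of its underside on the bench; its x axis points to its back, z up; the door is on its front (-x side), hinged on the left (+y) front edge.
- door (a joint): Cabinet door angle in rad: 0 shut, grows as the free edge swings out towards -x of the cabinet, stop at 1.8. A friction hinge: the door stays where it is left (about 0.15 N m). It starts shut or a little ajar.
- door_hinge (a point): Point on the door's vertical hinge axis, 190 mm above the bench. Its axes turn with the door: -y along the door from hinge to free edge, +x the door's inward normal (into the cabinet when shut), z up. Door panel 232 wide, 15 thick (x = 0 to 15 mm), from 36 to 218 mm above the bench.
- door_handle (a point): Grip point on the axis of the vertical steel bar handle outside the door, 190 mm above the bench. Bar 12 mm thick, from 84 to 208 mm above the bench, 35 mm off the door's outer face, 170 mm from the hinge axis; joined to the door by two stubs at 100 and 150 mm height. Axes as door_hinge.
- clip_seat (a point): Middle of the cutter axis when fully seated: midway between the two clips inside the door, 175 mm above the bench, 60 mm off the door's inner face, 115 mm from the hinge. Axes as door_hinge; the seated cutter lies along y. Aluminium fork clips open upward, 14 mm wide, stand at y = +45 and -45 mm (76 mm free between for fingers), 18 mm wide inside, floor at z = -8 mm.
- jaw_a (a joint): Angle in rad of the sprung orange jaw nearer to the hinge, on its clip's door side (-x), up to 31 mm above clip_seat: 0 closed, positive when tipped towards the door. Its sloping tooth overhangs the fork; the cutter pushed straight down (some 5 N a jaw) tips it aside and it springs back over the cutter. The outer tine (+x side) flares, up to 27 mm above clip_seat.
- jaw_b (a joint): The same for the jaw nearer to the door's free edge.
- cutter: Brass pencil-shaped glass cutter lying on the bench: round barrel 16 mm in diameter, 186 mm long in all, 90 g. Origin on its axis, 90 mm from the plain end; x runs along the axis to the cutting head. Barrel from -90 to +74 mm, dark square head 16 x 16 mm from +74 to +86 mm, tip to +96 mm. On the bench the axis is 8 mm up.
- brush: Loose flat brush with wooden handle, 190 mm long, lying on the bench. Leave alone.
- hammer: Loose hammer, 240 mm long, lying nearer to the robot. Leave alone.
- glass_blue: Loose piece of blue glass 75 x 50 x 5 mm. Leave alone.
- glass_red: Loose piece of red glass 90 x 60 x 5 mm. Leave alone.
- jar: Loose jar with red cap, 64 mm across, 85 mm high. Leave alone.
- mug: Loose blue mug, 80 mm across, 90 mm high. Leave alone.
- can: Loose can, 70 mm across, 100 mm high. Leave alone.
Not all that is in view belongs to the job. Of the things like the cutter, leave any that is blue or pink; of the rest the larger one is meant.

How it is judged:
By the outcome, as a careful person would: the job done as asked, in the order asked, and still so for the second after the job is handed in, with the robot touching nothing.
It also fails if it takes over 54 s, if anything falls off the work surface, if the arm or the gripper's body presses on something with over 40 N, if the wrist force passes 120 N, or if a joint passes its speed limit or range.

## Working session

There is one attempt and no reset: what is moved stays moved. The work goes in short steps, Python scripts to look and compute and a tool call to move; the robot and the scene stay as the last step left them, time stands still between calls to the robot, and variables do not carry over. Pictures are saved under pics/ and viewed, at most 10 in all, crops included, and the job is handed in when it is done.

Besides the shell and the picture viewer there is one more tool, called after "Call:" as name(argument=value, ...), one argument or row to a line, values as JSON. send_rows: Moves the arm, as the interface text tells. Its arguments: {"type":"object","properties":{"moves":{"type":"array"},"grip_force":{"type":"number"}},"required":["moves"]}

```bash
mkdir -p pics
python3 - <<'E'
from rig import sense, grab_frame
import cv2,pickle
s=sense();print(s)
for n in("side","top"):
    f=grab_frame(n);pickle.dump(f,open(f"{n}0.pkl","wb"))
    cv2.imwrite(f"pics/{n}0.png",f["img"][:,:,::-1])
    print(n,f["mtx"].tolist(),f["dist"],f["rvec"],f["tvec"])
E
```

```text
{'clock': 0.0, 'qpos': array([ 1.29361026e+00,  3.53660497e-01,  1.63413391e+00, -2.84034320e-06,
        1.15518859e+00, -2.41644469e-03]), 'qvel': array([-0.00012318, -0.00122932,  0.00037359,  0.00091526, -0.00185377,
        0.00103969]), 'joint_efforts': array([-2.77508334e-03, -6.05245471e+01, -3.42074203e+01, -2.88915935e-04,
        9.01569292e-03, -2.71289440e-05]), 'eef_pos': array([169.45826167, 601.0922411 , 227.05406454]), 'tcp_rot': array([-3.14020231e+00, -7.62734028e-07,  2.86682418e+00]), 'contact_force': array([ 0.7247079 ,  0.18613101, -0.11479602]), 'wrist_torque': array([-0.02721692,  0.00063594,  0.00747868]), 'grasp_force': 0.0, 'opening': 1.0030831622208323}
side [[436.55076422646675, 0.0, 318.60601994262413], [0.0, 436.55076422646675, 195.03914087181238], [0.0, 0.0, 1.0]] [-0.01035982  0.          0.          0.          0.        ] [ 0.11751464 -2.89427604  1.14211971] [ 507.40102756  162.04295619 1324.10758645]
top [[513.2690330396237, 0.0, 334.60035338060544], [0.0, 513.2690330396237, 205.03996781349252], [0.0, 0.0, 1.0]] [-0.0969765  0.         0.         0.         0.       ] [ 2.2148213  -2.15805112  0.07474525] [ -80.4357894   505.67971357 1965.31588751]
```

View pics/top0.png

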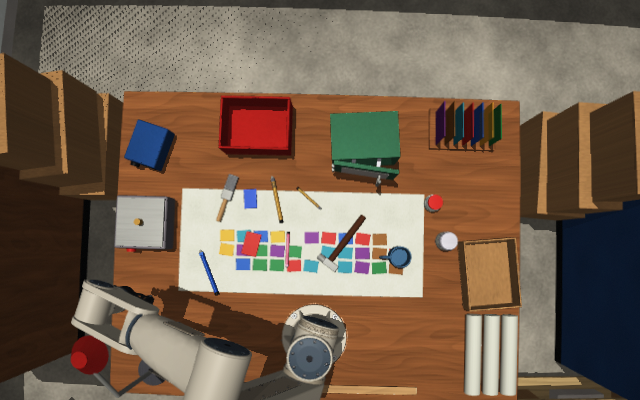

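View pics/side0.png

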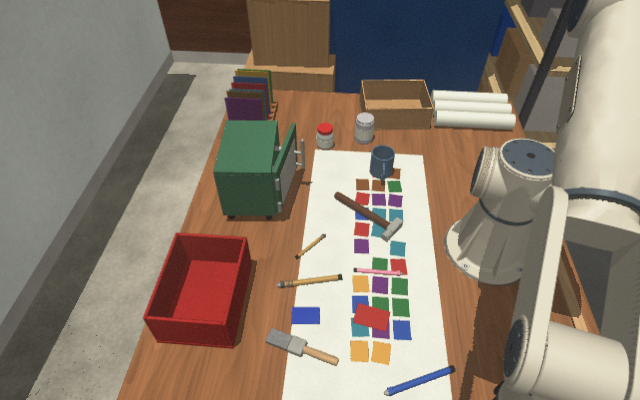

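Top view: candidates are the large brass (277,200), small brass (309,198), blue (208,272) and pink (288,249). I choose the large brass one. The cabinet is at (365,145), with the door slightly ajar and the handle at about (379,182).

```bash
cat > h.py <<'E'
import numpy as np,cv2,pickle
from rig import sense,grab_frame
def ray(f,uv):
    R=cv2.Rodrigues(np.array(f["rvec"],float))[0];t=np.array(f["tvec"],float)
    p=cv2.undistortPoints(np.array(uv,float).reshape(-1,1,2),f["mtx"],f["dist"])[:,0]
    d=np.c_[p,np.ones(len(p))]@R
    return -R.T@t,d/np.linalg.norm(d,axis=1)[:,None]
def onz(f,uv,z):
    c,d=ray(f,uv);return c+d*((z-c[2])/d[:,2])[:,None]
def proj(f,P): return cv2.projectPoints(np.array(P,float).reshape(-1,1,3),np.array(f["rvec"],float),np.array(f["tvec"],float),f["mtx"],f["dist"])[0][:,0]
def tri(f,a,g,b):
    c1,d1=ray(f,[a]);c2,d2=ray(g,[b]);d1=d1[0];d2=d2[0]
    k=np.linalg.lstsq(np.c_[d1,-d2],c2-c1,rcond=None)[0]
    p,q=c1+k[0]*d1,c2+k[1]*d2;return (p+q)/2,np.linalg.norm(p-q)
def load(n):return pickle.load(open(n,"rb"))
def crop(f,x,y,w,h,k,name): cv2.imwrite(name,cv2.resize(f["img"][y:y+h,x:x+w,::-1],None,fx=k,fy=k,interpolation=cv2.INTER_CUBIC))
E
python3 - <<'E'
from h import *
T=load("top0.pkl");S=load("side0.pkl")
a=cv2.resize(T["img"][100:220,260:410],None,fx=4,fy=4,interpolation=2)
b=cv2.resize(S["img"][115:220,210:320],None,fx=4,fy=4,interpolation=2)
c=cv2.resize(S["img"][215:300,260:350],None,fx=2,fy=2,interpolation=2)
im=np.zeros((600,800,3),np.uint8);cv2.imwrite("pics/c1.png",a[:,:,::-1])
cv2.imwrite("pics/c2.png",cv2.resize(S["img"][110:310,210:350],None,fx=3,fy=3,interpolation=2)[:,:,::-1])
for f,n,reg in((T,"top",(255,170,40,60)),(S,"side",(270,265,80,30))):
    x,y,w,h=reg;hsv=cv2.cvtColor(f["img"],cv2.COLOR_RGB2HSV)[y:y+h,x:x+w]
    print(n); 
    m=cv2.inRange(hsv,(8,100,50),(30,255,255))
    k,l,st,ce=cv2.connectedComponentsWithStats(m)
    for i in range(1,k):
        if st[i,4]>20: 
            ys,xs=np.where(l==i);print(st[i]+[x,y,0,0,0],ce[i]+[x,y]); P=onz(f,np.c_[xs+x,ys+y],8)[:,:2]
            r=cv2.minAreaRect(P.astype(np.float32));print(r,cv2.fitLine(P.astype(np.float32),2,0,.01,.01).ravel())
E
```

```text
top
[255 170  40  51 904] [275.19247788 182.84292035]
((541.879150390625, 167.93267822265625), (196.03553771972656, 152.76010131835938), 1.8239033222198486) [5.6155801e-01 8.2743734e-01 5.8898444e+02 1.6651408e+02]
side
[270 265  68  30 946] [289.95665962 278.9154334 ]
((540.9817504882812, 157.60354614257812), (194.34397888183594, 95.58995819091797), 4.694368362426758) [9.975559e-01 6.987258e-02 5.778998e+02 1.595742e+02]
```

View pics/c1.png

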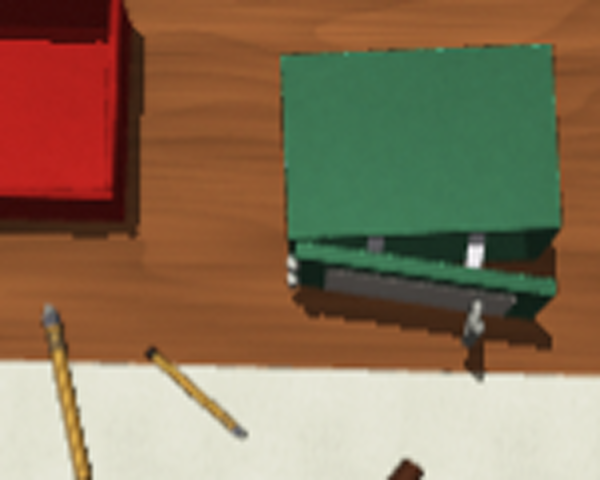

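View pics/c2.png

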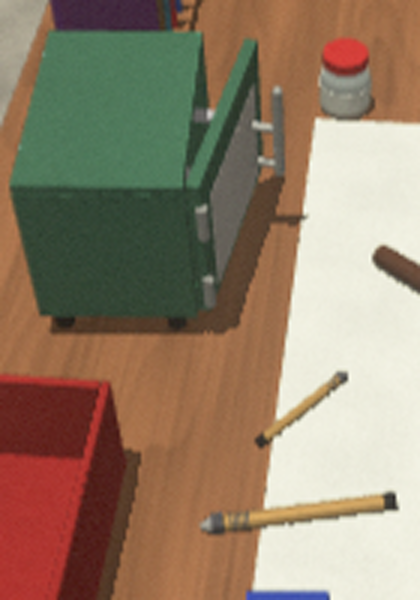

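The crops show the big brass cutter on the bench, with its grey tip at top (272,177) / side (277,285) and its plain end at side (342,277). The smaller one is separate. The door is ajar, with the handle bar at side (302,140)-(304,168).

Run:
```python
from h import *
np.set_printoptions(precision=1,suppress=True)
T=load("top0.pkl");S=load("side0.pkl")
t=lambda x,y:[x/4+260-.4,y/4+100-.4]
s=lambda x,y:[x/3+210-.33,y/3+110-.33]
print("cab top T",onz(T,[t(282,55),t(552,45),t(560,230),t(290,238)],222))
print("cab top S",onz(S,[s(12,187),s(186,187),s(203,32),s(50,32)],222))
print("door top T (hinge out,free out,free in)",onz(T,[t(297,258),t(553,297),t(556,280)],218))
print("door top S",onz(S,[s(190,190),s(258,40),s(248,40)],218))
print("handle top S,T",onz(S,[s(278,88)],208),onz(T,[t(476,300)],208),"bot",onz(S,[s(279,175)],84))
print("cutter S tip,end",onz(S,[s(202,525),s(397,501)],8),"T tip",onz(T,[t(48,307)],8), "T on barrel",onz(T,[t(82,478)],8))
for n,f,p in(("T",T,(255,170,40,60)),("S",S,(270,265,80,30))):
    x,y,w,h=p;h_=cv2.cvtColor(f["img"],cv2.COLOR_RGB2HSV)[y:y+h,x:x+w]
    m=((h_[...,0]>15)&(h_[...,0]<30)&(h_[...,1]>110)).astype(np.uint8)
    k,l,st,ce=cv2.connectedComponentsWithStats(m);i=1+np.argmax(st[1:,4])
    ys,xs=np.where(l==i);P=onz(f,np.c_[xs+x,ys+y],9)[:,:2].astype(np.float32)
    print(n,st[i],cv2.minAreaRect(P),cv2.fitLine(P,2,0,.01,.01).ravel())
    dk=(h_[...,2]<60);print("dark",[ (a+x,b+y) for b,a in np.argwhere(dk)][:40])
```

```text
cab top T [[ 816.3  -43.3  222. ]
 [ 832.  -280.8  222. ]
 [ 667.3 -290.2  222. ]
 [ 653.9  -54.6  222. ]]
cab top S [[ 809.3  -37.   222. ]
 [ 646.3  -50.4  222. ]
 [ 664.8 -287.2  222. ]
 [ 827.1 -273.9  222. ]]
door top T (hinge out,free out,free in) [[ 637.   -61.1  218. ]
 [ 608.7 -285.4  218. ]
 [ 623.8 -287.8  218. ]]
door top S [[ 642.9  -50.8  218. ]
 [ 605.6 -283.4  218. ]
 [ 616.2 -282.6  218. ]]
handle top S,T [[ 577.6 -218.3  208. ]] [[ 605.6 -219.   208. ]] bot [[ 579.7 -218.8   84. ]]
cutter S tip,end [[611.8 181.6   8. ]
 [430.7 140.4   8. ]] T tip [[614.  181.4   8. ]] T on barrel [[448.1 142.6   8. ]]
T [ 16  11  12  39 141] ((521.6166381835938, 157.6237335205078), (152.4649658203125, 15.260553359985352), 13.907927513122559) [  1.    0.2 520.9 157.9]
dark [(np.int64(281), np.int64(220)), (np.int64(282), np.int64(220)), (np.int64(280), np.int64(221)), (np.int64(281), np.int64(221)), (np.int64(282), np.int64(221)), (np.int64(280), np.int64(222)), (np.int64(281), np.int64(222)), (np.int64(282), np.int64(222))]
S [ 23  10  45  11 204] ((506.0334167480469, 158.5222930908203), (127.00869750976562, 17.34461212158203), 12.3914213180542) [  1.    0.2 508.5 158.1]
dark [(np.int64(341), np.int64(278))]
```

Call:
send_rows(
  moves=[
    [[0.0205,-0.041,0.0015,0,0,0.007,1],[0.0205,-0.041,0.0015,0,0,0.007,1],[0.0205,-0.041,0.0015,0,0,0.007,1],[0.0205,-0.041,0.0015,0,0,0.007,1],[0.0205,-0.041,0.0015,0,0,0.007,1],[0.0205,-0.041,0.0015,0,0,0.007,1],[0.0205,-0.041,0.0015,0,0,0.007,1],[0.0205,-0.041,0.0015,0,0,0.007,1],[0.0205,-0.041,0.0015,0,0,0.007,1],[0.0205,-0.041,0.0015,0,0,0.007,1]],
  ],
)

```text
clock: 1.1
eef_pos: [374.9, 189.8, 242.8]
tcp_rot: [3.142, 0.0, 2.937]
contact_force: [1.4, 0.5, 0.5]
opening: 1.003
grasp_force: 0.0
```

Call:
send_rows(
  moves=[
    [[0.0205,-0.041,0.0015,0,0,0.007,1],[0.0205,-0.041,0.0015,0,0,0.007,1],[0.0205,-0.041,0.0015,0,0,0.007,1],[0.0205,-0.041,0.0015,0,0,0.007,1],[0.0205,-0.041,0.0015,0,0,0.007,1],[0.0205,-0.041,0.0015,0,0,0.007,1],[0.0205,-0.041,0.0015,0,0,0.007,1],[0.0205,-0.041,0.0015,0,0,0.007,1],[0.0205,-0.041,0.0015,0,0,0.007,1],[0,0,0,0,0,0.007,1]],
  ],
)

```text
clock: 2.1
eef_pos: [561.0, -182.0, 255.9]
tcp_rot: [-3.14, 0.001, 3.004]
contact_force: [0.2, -0.2, -1.1]
opening: 1.0
grasp_force: 0.0
```

Call:
send_rows(
  moves=[
    [[0.018,-0.037,0,0,0,0,1],[0,0,-0.03,0,0,0,1],[0,0,-0.036,0,0,0,1],[0,0,0,0,0,0,0],[0,0,0,0,0,0,-1],[0,0,0,0,0,0,-1],[0,0,0,0,0,0,-1],[0,0,0,0,0,0,-1],[0,0,0,0,0,0,-1]],
  ],
  grip_force=25,
)

```text
clock: 3.0
eef_pos: [576.8, -220.5, 192.7]
tcp_rot: [-3.131, 0.003, 3.008]
contact_force: [-8.0, -26.7, 4.6]
opening: 0.114
grasp_force: 25.8
```

Run:
```python
from h import *
s=sense();print(s["eef_pos"],s["contact_force"],s["opening"],s["grasp_force"])
f=grab_frame("side");crop(f,200,60,160,140,4,"pics/g1.png")
```

```text
[ 576.80247613 -220.45491856  192.72161842] [ -8.03979184 -26.73628397   4.63751289] 0.11384116027383877 25.771770626306534
```

View pics/g1.png

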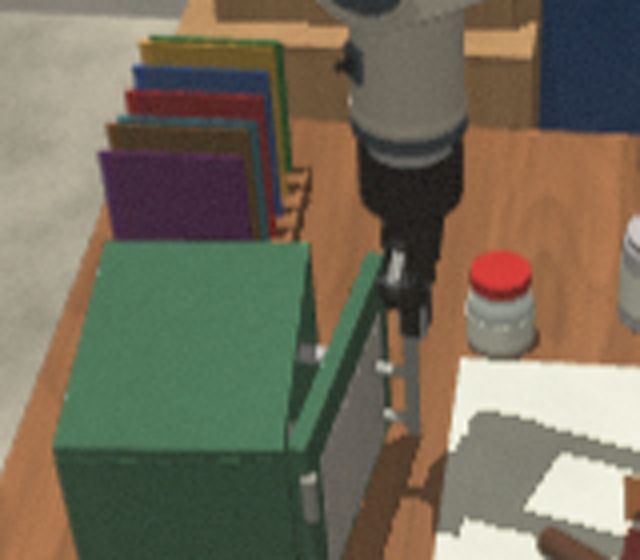

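Gripped on the bar. Working out the arc.

Run:
```python
import numpy as np
k=np.arange(17);a=np.arctan2(-165,-58)-.1*k
print(np.round(np.diff(np.c_[np.cos(a),np.sin(a)]*.1745,axis=0),4).tolist())
```

```text
[[-0.0161, 0.0066], [-0.0154, 0.0082], [-0.0145, 0.0097], [-0.0135, 0.0111], [-0.0123, 0.0124], [-0.011, 0.0135], [-0.0096, 0.0146], [-0.0081, 0.0154], [-0.0065, 0.0162], [-0.0049, 0.0168], [-0.0032, 0.0172], [-0.0014, 0.0174], [0.0003, 0.0174], [0.002, 0.0173], [0.0038, 0.017], [0.0054, 0.0166]]
```

Call:
send_rows(
  moves=[
    [[-0.016,0.0066,0,0,0,-0.1,-1],[-0.0154,0.0082,0,0,0,-0.1,-1],[-0.0145,0.0097,0,0,0,-0.1,-1],[-0.0135,0.0111,0,0,0,-0.1,-1],[-0.0123,0.0124,0,0,0,-0.1,-1],[0,0,0,0,0,0,-1]],
  ],
)

```text
clock: 3.65
eef_pos: [502.6, -167.7, 192.5]
tcp_rot: [-3.137, 0.0, 2.504]
contact_force: [-13.4, -12.6, 13.2]
opening: 0.116
grasp_force: 26.1
```

Call:
send_rows(
  moves=[
    [[-0.012,0.0125,0,0,0,-0.1,-1],[-0.0106,0.0136,0,0,0,-0.1,-1],[-0.009,0.0146,0,0,0,-0.1,-1],[-0.0075,0.0154,0,0,0,-0.1,-1],[-0.006,0.0162,0,0,0,-0.1,-1],[0,0,0,0,0,0,-1]],
  ],
)

```text
clock: 4.25
eef_pos: [466.3, -92.4, 192.8]
tcp_rot: [3.128, 0.006, 2.004]
contact_force: [20.3, 4.8, -11.1]
opening: 0.119
grasp_force: 24.5
```

Call:
send_rows(
  moves=[
    [[-0.0012,0.0172,0,0,0,-0.1,-1],[-0.0004,0.0174,0,0,0,-0.1,-1],[0.001,0.0174,0,0,0,-0.1,-1],[0.003,0.0173,0,0,0,-0.1,-1],[0.004,0.017,0,0,0,-0.1,-1],[0,0,0,0,0,0,-1]],
  ],
)

```text
clock: 4.85
eef_pos: [470.6, -6.5, 192.6]
tcp_rot: [3.133, -0.001, 1.505]
contact_force: [6.5, -2.3, 3.3]
opening: 0.116
grasp_force: 25.7
```

Run:
```python
import numpy as np
from scipy.optimize import least_squares
P=np.array([[576.8,-220.5],[502.6,-167.7],[466.3,-92.4]])
r=least_squares(lambda h:np.hypot(*(P-h).T)-173.6,[635,-56]);print(r.x,r.fun)
from rig import sense
print(sense())
```

```text
[636.42459087 -57.36812202] [ 0.08679123 -0.15795084  0.09400937]
{'clock': 4.85, 'qpos': array([-1.71089616e-02,  1.48314673e-01,  1.99518024e+00,  1.26484679e-04,
        9.89676931e-01,  4.88307483e-02]), 'qvel': array([-0.02551695, -0.00321967,  0.00658495, -0.01292373,  0.00553406,
       -0.12434708]), 'joint_efforts': array([  1.94696166, -39.98472333, -25.52158713,   0.52874554,
         2.19795316,   1.74084563]), 'eef_pos': array([470.55071565,  -6.51459385, 192.6473986 ]), 'tcp_rot': array([ 3.13318707e+00, -5.17202471e-04,  1.50478980e+00]), 'contact_force': array([ 6.52848663, -2.25954726,  3.34378387]), 'wrist_torque': array([-0.21289973, -1.11454748, -0.05462879]), 'grasp_force': 25.712445974349976, 'opening': 0.11643238701815062}
```

Call:
send_rows(
  moves=[
    [[0.002,0.0065,0,0,0,-0.04,-1],[0.0015,0.005,0,0,0,-0.03,-1],[0,0,0,0,0,0,-1]],
  ],
)

```text
clock: 5.15
eef_pos: [474.1, 3.9, 192.7]
tcp_rot: [3.133, -0.001, 1.437]
contact_force: [8.2, -1.9, 0.8]
opening: 0.114
grasp_force: 25.6
```

Call:
send_rows(
  moves=[
    [[0.001,0.003,0,0,0,-0.01,-1],[0.001,0.003,0,0,0,-0.01,-1],[0,0,0,0,0,0,-1]],
  ],
)

```text
clock: 5.45
eef_pos: [476.0, 8.9, 192.7]
tcp_rot: [3.133, 0.001, 1.417]
contact_force: [7.7, -5.6, 0.4]
opening: 0.112
grasp_force: 25.6
```

Call:
send_rows(
  moves=[
    [[0,0,0,0,0,0,0.5],[0,0,0,0,0,0,0.5],[0,0,0,0,0,0,0.5],[0,0,0.03,0,0,0,0.5],[0,0,0.03,0,0,0,0.5],[0,0,0.03,0,0,0,0.5],[0.005,0.03,0.01,0,0,-0.1,0.5],[0.005,0.03,0,0,0,-0.12,0.5],[0.005,0.03,0,0,0,-0.12,0.5],[0.005,0.03,0,0,0,-0.12,0.5]],
  ],
)

```text
clock: 6.45
eef_pos: [492.0, 130.8, 290.6]
tcp_rot: [3.142, -0.0, 0.952]
contact_force: [0.2, 1.0, -0.8]
opening: 0.752
grasp_force: 0.0
```

Run:
```python
from h import *
s=sense();print(s["eef_pos"],s["tcp_rot"],s["contact_force"],s["opening"])
for n in("side","top"):
    f=grab_frame(n);pickle.dump(f,open(f"{n}1.pkl","wb"))
a=load("top1.pkl")["img"][120:260,310:430];b=load("side1.pkl")["img"][100:240,200:320]
cv2.imwrite("pics/d1.png",cv2.resize(np.vstack([np.hstack([a,b])]),None,fx=3.3,fy=3.3,interpolation=2)[:,:,::-1])
```

```text
[492.00062596 130.84042774 290.55186147] [ 3.14158221e+00 -2.09540716e-04  9.51679772e-01] [ 0.18718213  0.98370859 -0.80227416] 0.7518695395815373
```

View pics/d1.png

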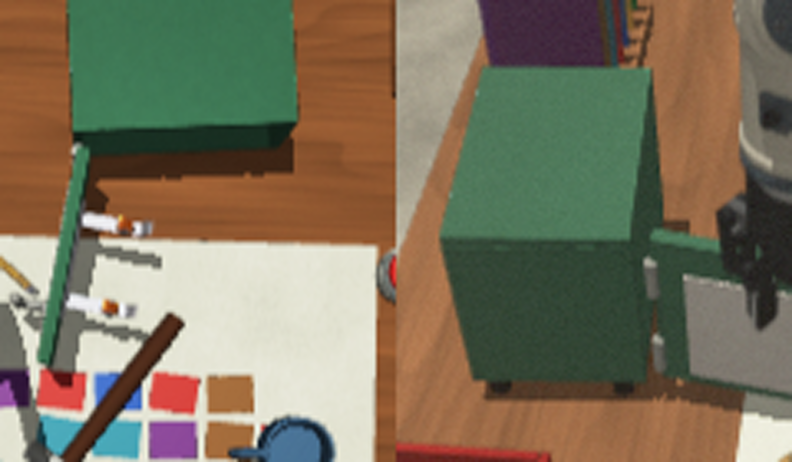

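The door stands wide open. The clips in the top view are at about (346,188) and (342,213), with the orange jaws visible.

Run:
```python
from h import *
np.set_printoptions(precision=1,suppress=True)
T=load("top1.pkl")
c=lambda x,y:[x/3.3+310-.35,y/3.3+120-.35]
d=onz(T,[c(74,150),c(90,150),c(40,362),c(54,362)],218);print(d)
hsv=cv2.cvtColor(T["img"],cv2.COLOR_RGB2HSV)
x0,y0=320,165
sub=hsv[y0:222,x0:322+36]
m=((sub[...,0]>45)&(sub[...,0]<90)&(sub[...,1]>80)).astype(np.uint8)
k,l,st,ce=cv2.connectedComponentsWithStats(m);i=1+np.argmax(st[1:,4]);ys,xs=np.where(l==i)
Q=onz(T,np.c_[xs+x0,ys+y0],218)[:,:2].astype(np.float32);v=cv2.fitLine(Q,2,0,.01,.01).ravel();print("door",st[i],cv2.minAreaRect(Q),v,"ang",np.arctan2(v[1],v[0])%np.pi)
o=((sub[...,0]<16)&(sub[...,1]>150)&(sub[...,2]>120)).astype(np.uint8);o[:, :18]=0
k,l,st,ce=cv2.connectedComponentsWithStats(o)
for i in range(1,k):print("orange",st[i],ce[i]+[x0,y0],onz(T,[ce[i]+[x0,y0]],203))
H=np.array([636.4,-57.4])
w=((sub[...,1]<70)&(sub[...,2]>150)).astype(np.uint8)
for th in(1.75,1.8):
    a=-1.504-th;D=np.array([np.cos(a),np.sin(a)]);N=np.array([-D[1],D[0]])
    seat=H+115*D+75*N;print(th,"seat",seat,"free end",H+232*D, H+232*D+15*N)
    for y in(45,-45):
        q=seat-y*D
        print([proj(T,[*(q+x*N),175+z])[0] for x,z in((0,0),(-6,29),(12,27))])
```

```text
[[633.3 -55.  218. ]
 [633.8 -71.9 218. ]
 [408.4 -25.3 218. ]
 [408.8 -39.9 218. ]]
door [  3   0  35  57 262] ((550.6869506835938, -58.040428161621094), (71.91671752929688, 228.39248657226562), 62.9288330078125) [  1.   -0.2 544.6 -54.5] ang 2.8954787
orange [ 19  10  19  17 200] [349.7 180.7] [[ 581.8 -118.1  203. ]]
orange [21 25  1  1  1] [341. 190.] [[548.3 -88.5 203. ]]
orange [23 26  3  1  3] [344. 191.] [[545.1 -99.1 203. ]]
orange [21 46  5  4 11] [343.  212.7] [[468.7 -97.5 203. ]]
1.75 seat [ 513.7 -119. ] free end [405.9 -31.4] [404.2 -46.3]
[array([350.9, 188.2]), array([349.5, 187.1]), array([354.6, 187.9])]
[array([347.5, 213.2]), array([346. , 212.5]), array([351.1, 213.3])]
1.8 seat [ 510.8 -112.8] free end [407.5 -19.9] [405.  -34.7]
[array([349.8, 189.1]), array([348.4, 187.9]), array([353.4, 189. ])]
[array([345.1, 213.9]), array([343.6, 213.1]), array([348.6, 214.1])]
```

Run:
```python
from h import *
T=load("top1.pkl");crop(T,318,160,50,60,10,"pics/z1.png")
```

```text
(no output)
```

View pics/z1.png

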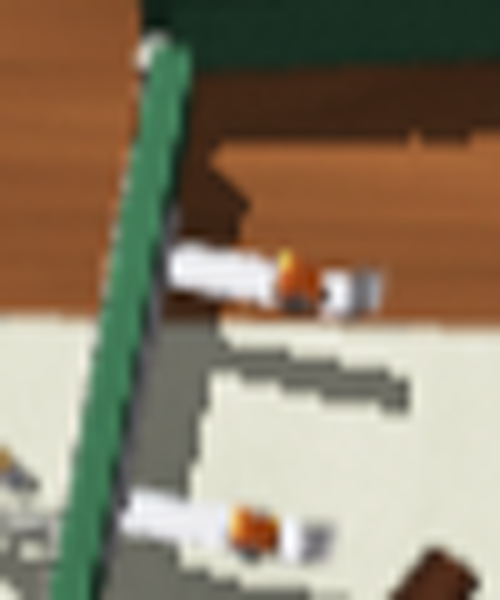

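Call:
send_rows(
  moves=[
    [[0.005,0.005,-0.03,0,0,-0.121,0.3],[0.005,0.005,-0.03,0,0,-0.121,0.3],[0.005,0.005,-0.03,0,0,-0.121,0.3],[0.005,0.005,-0.03,0,0,-0.121,0.3],[0.005,0.005,-0.03,0,0,-0.121,0.3],[0.004,0.004,-0.03,0,0,-0.121,0.3],[0,0,-0.03,0,0,0,0.3],[0,0,0,0,0,0,0.3]],
  ],
)

```text
clock: 7.35
eef_pos: [518.2, 157.3, 77.0]
tcp_rot: [3.141, 0.007, 0.233]
contact_force: [-0.2, -0.5, -0.5]
opening: 0.652
grasp_force: 0.0
```

Call:
send_rows(
  moves=[
    [[0.002,0.002,-0.03,0,0,-0.005,0.3],[0,0,-0.02,0,0,0,0.3],[0,0,-0.006,0,0,0,0.3],[0,0,0,0,0,0,0.3],[0,0,0,0,0,0,-1],[0,0,0,0,0,0,-1],[0,0,0,0,0,0,-1],[0,0,0,0,0,0,-1],[0,0,0,0,0,0,-1]],
  ],
  grip_force=90,
)

```text
clock: 8.25
eef_pos: [523.3, 160.7, 24.6]
tcp_rot: [-3.142, -0.0, 0.226]
contact_force: [0.1, -1.1, -0.1]
opening: -0.001
grasp_force: 0.0
```

Call:
send_rows(
  moves=[
    [[0,0,0.04,0,0,0,0.3],[0,0,0.05,0,0,0,0.3],[0,0,0,0,0,0,0.3]],
  ],
)

```text
clock: 8.55
eef_pos: [527.0, 161.8, 120.1]
tcp_rot: [-3.141, -0.009, 0.226]
contact_force: [0.0, 0.0, 0.2]
opening: 0.507
grasp_force: 0.0
```

Run:
```python
from h import *
T=grab_frame("top");S=grab_frame("side");pickle.dump(T,open("top2.pkl","wb"));pickle.dump(S,open("side2.pkl","wb"))
s=sense();print(s["eef_pos"],s["opening"])
a=cv2.resize(T["img"][160:260,225:325],None,fx=4,fy=4,interpolation=2)
b=cv2.resize(S["img"][210:310,260:360],None,fx=4,fy=4,interpolation=2)
cv2.imwrite("pics/m1.png",np.hstack([a,b])[:,:,::-1])
```

```text
[524.0609702  160.93361053 115.68773799] 0.6457581717755284
```

View pics/m1.png

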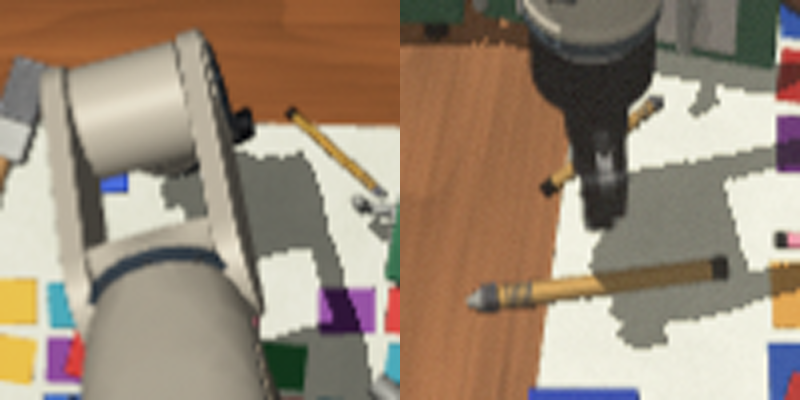

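The side view shows the cutter unmoved: tip (277,285), end (342,277). The fingers closed on nothing, so I'm checking geometry against the fingertips.

Run:
```python
from h import *
np.set_printoptions(precision=1,suppress=True)
S=load("side2.pkl");s=lambda x,y:[x/4+260-.38,y/4+210-.38]
print("obs tip fingertip",s(205,228), s(185,225))
c=np.array([np.cos(-1.345),np.sin(-1.345)])
for k in(-34,34):
  for z in(98,106,112): print(k,z,proj(S,[*(np.array([524,161])+k*c),z]))
print("cutter ends",onz(S,[s(70,302),s(328,267)],8),"center proj",proj(S,[[521,160.5,8],[521,160.5,16]]))
print("cutter mid edges obs", onz(S,[s(205,275),s(205,298)],8))
T=load("top0.pkl");print(onz(T,[[281,222],[277,200],[272,177]],8))
g=sense();print(g["opening"],g["eef_pos"])
```

```text
obs tip fingertip [310.87, 266.62] [305.87, 265.87]
-34 98 [[310.  273.2]]
-34 106 [[309.9 271.5]]
-34 112 [[309.9 270.2]]
34 98 [[306.7 252.2]]
34 106 [[306.6 250.5]]
34 112 [[306.6 249.2]]
cutter ends [[611.3 183.    8. ]
 [431.9 139.5   8. ]] center proj [[309.9 280.5]
 [309.8 279. ]]
cutter mid edges obs [[518.8 153.3   8. ]
 [517.  172.    8. ]]
[[437.  138.7   8. ]
 [522.  157.1   8. ]
 [611.5 179.8   8. ]]
0.6457581717755284 [524.1 160.9 115.7]
```

Call:
send_rows(
  moves=[
    [[-0.002,0,-0.03,0,0,0,0.2],[0,0,-0.03,0,0,0,0.2],[0,0,-0.02,0,0,0,0.2],[0,0,-0.01,0,0,0,0.2],[0,0,-0.007,0,0,0,0.2],[0,0,0,0,0,0,0.2],[0,0,0,0,0,0,0.2]],
  ],
)

```text
clock: 9.35
eef_pos: [521.5, 160.7, 17.7]
tcp_rot: [-3.142, -0.0, 0.226]
contact_force: [0.3, -0.8, -0.3]
opening: 0.6
grasp_force: 0.0
```

Call:
send_rows(
  moves=[
    [[0,0,0.001,0,0,0,-0.3],[0,0,0,0,0,0,-0.5],[0,0,0,0,0,0,-0.7],[0,0,0,0,0,0,-0.7],[0,0,0,0,0,0,-0.7],[0,0,0,0,0,0,-0.7]],
  ],
)

```text
clock: 9.95
eef_pos: [521.2, 160.6, 18.3]
tcp_rot: [3.142, -0.0, 0.226]
contact_force: [0.1, 0.2, 0.8]
opening: 0.152
grasp_force: 0.0
```

Call:
send_rows(
  moves=[
    [[0,0,0,0,0,0,-1],[0,0,0,0,0,0,-1],[0,0,0,0,0,0,-1]],
  ],
)

```text
clock: 10.25
eef_pos: [521.2, 160.6, 18.2]
tcp_rot: [3.142, 0.0, 0.226]
contact_force: [0.3, 0.9, -0.7]
opening: 0.001
grasp_force: 0.0
```

Run:
```python
from h import *
S=grab_frame("side");pickle.dump(S,open("side3.pkl","wb"))
a=cv2.resize(S["img"][200:310,240:360],None,fx=5,fy=5,interpolation=2)
cv2.imwrite("pics/m2.png",a[:,:,::-1]);print(proj(S,[[521,160.6,18],[521,160.6,2],[521,160.6,50]]))
print(sense()["qpos"])
```

```text
[[309.80778143 278.60941549]
 [309.88103128 281.66096294]
 [309.6570382  272.32809618]]
[ 2.96243910e-01  5.20084055e-01  1.94685083e+00 -9.54730435e-06
  6.74730258e-01  1.64124385e+00]
```

View pics/m2.png

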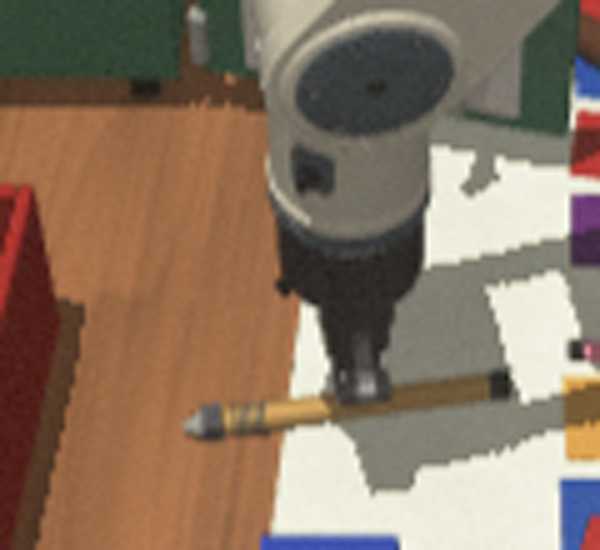

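The shut fingertips appear at (311,280), over the barrel top rather than beside it, so the tips are higher than assumed. I'll check against the handle picture.

Run:
```python
from h import *
S=load("side3.pkl")
for z in(140,160,175,190,205):print(z,proj(S,[[577,-220,z],[577-11,-220+11,z]]).round(1).tolist())
im=cv2.imread("pics/g1.png");print([ (r/4+60,im[r,416].tolist()) for r in range(280,400,6)])
```

```text
140 [[303.1, 155.1], [306.2, 157.6]]
160 [[303.0, 150.4], [306.1, 152.9]]
175 [[302.8, 146.8], [306.0, 149.3]]
190 [[302.7, 143.1], [305.9, 145.6]]
205 [[302.6, 139.4], [305.8, 141.9]]
[(130.0, [40, 42, 44]), (131.5, [31, 35, 38]), (133.0, [33, 35, 37]), (134.5, [30, 35, 40]), (136.0, [27, 31, 35]), (137.5, [29, 32, 34]), (139.0, [29, 31, 33]), (140.5, [30, 33, 35]), (142.0, [27, 31, 34]), (143.5, [31, 34, 36]), (145.0, [73, 80, 82]), (146.5, [73, 86, 99]), (148.0, [75, 88, 97]), (149.5, [77, 85, 88]), (151.0, [79, 87, 92]), (152.5, [78, 87, 91]), (154.0, [78, 88, 92]), (155.5, [78, 87, 92]), (157.0, [79, 86, 83]), (158.5, [79, 81, 80])]
```

Call:
send_rows(
  moves=[
    [[0,0,0.002,0,0,0,0.3],[0,0,0,0,0,0,0.3],[0,0,0,0,0,0,0.3],[0,0,0,0,0,0,0.3],[0,0,-0.004,0,0,0,0.3],[0,0,-0.002,0,0,0,0.3],[0,0,0,0,0,0,0.3]],
  ],
)

```text
clock: 11.0
eef_pos: [520.8, 160.5, 13.8]
tcp_rot: [3.142, 0.001, 0.226]
contact_force: [1.1, 0.4, 0.4]
opening: 0.651
grasp_force: 0.0
```

Evidence from both places: the tips stand only about 3 mm ahead of the TCP, so I'm going lower in small steps.

Call:
send_rows(
  moves=[
    [[0,0,-0.003,0,0,0,0.3],[0,0,-0.003,0,0,0,0.3],[0,0,0,0,0,0,0.3]],
  ],
)

```text
clock: 11.3
eef_pos: [520.9, 160.5, 7.8]
tcp_rot: [3.142, 0.001, 0.226]
contact_force: [0.1, -0.6, 0.2]
opening: 0.652
grasp_force: 0.0
```

Call:
send_rows(
  moves=[
    [[0,0,-0.001,0,0,0,-0.3],[0,0,0,0,0,0,-0.6],[0,0,0,0,0,0,-1],[0,0,0,0,0,0,-1],[0,0,0,0,0,0,-1],[0,0,0,0,0,0,-1]],
  ],
  grip_force=40,
)

```text
clock: 11.9
eef_pos: [521.3, 160.7, 7.5]
tcp_rot: [-3.142, -0.0, 0.226]
contact_force: [-0.8, -0.3, 3.9]
opening: 0.137
grasp_force: 37.3
```

Call:
send_rows(
  moves=[
    [[0,0,0,0,0,0,-0.3],[0,0,0,0,0,0,-0.3],[0,0,-0.003,0,0,0,-0.3],[0,0,-0.002,0,0,0,-0.3],[0,0,0,0,0,0,-0.3]],
  ],
)

```text
clock: 12.4
eef_pos: [520.9, 160.6, 1.8]
tcp_rot: [3.142, 0.001, 0.226]
contact_force: [0.5, 0.9, 0.7]
opening: 0.345
grasp_force: 0.0
```

Call:
send_rows(
  moves=[
    [[0,0,0,0,0,0,-1],[0,0,0,0,0,0,-1],[0,0,0,0,0,0,-1],[0,0,0,0,0,0,-1]],
  ],
)

```text
clock: 12.8
eef_pos: [521.2, 160.7, 2.3]
tcp_rot: [-3.142, -0.0, 0.226]
contact_force: [-0.7, -0.7, -0.6]
opening: 0.167
grasp_force: 39.0
```

Call:
send_rows(
  moves=[
    [[0,0,0,0,0,0,-1],[0,0,0.01,0,0,0,-1],[0,0,0.02,0,0,0,-1],[0,0,0.03,0,0,0,-1],[0,0,0.04,0,0,0,-1],[0,0,0.04,0,0,0,-1],[0,0,0.04,0,0,0,-1],[0,0,0.04,0,0,0,-1],[0,0,0.04,0,0,0,-1],[0,0,0,0,0,0,-1]],
  ],
  grip_force=90,
)

```text
clock: 13.8
eef_pos: [523.9, 161.5, 268.7]
tcp_rot: [-3.141, -0.01, 0.226]
contact_force: [0.6, -0.7, -0.8]
opening: 0.141
grasp_force: 88.2
```

Run:
```python
from h import *
np.set_printoptions(precision=1,suppress=True)
s=sense();print(s["eef_pos"],s["opening"],s["grasp_force"],s["contact_force"],s["wrist_torque"])
f=grab_frame("side");pickle.dump(f,open("side4.pkl","wb"))
a=cv2.resize(f["img"][140:300,220:380],None,fx=3.5,fy=3.5,interpolation=2)
cv2.imwrite("pics/l1.png",a[:,:,::-1])
```

```text
[523.9 161.5 268.7] 0.14060086042755754 88.23980569839478 [ 0.6 -0.7 -0.8] [-0. -0.  0.]
```

```bash
cat > chk.py <<'E'
from h import *
import sys
np.set_printoptions(precision=1,suppress=True)
def chk(f,c,yaw,z):
    u=np.array([np.cos(yaw),np.sin(yaw)]);e=lambda t:[*(np.array(c)+t*u),z]
    p=proj(f,[e(-76),e(76),e(-93),e(93)]);print("pred",p.tolist())
    hsv=cv2.cvtColor(f["img"],cv2.COLOR_RGB2HSV)
    M=np.zeros(hsv.shape[:2],np.uint8);cv2.line(M,tuple(map(int,p[2])),tuple(map(int,p[3])),1,22)
    m=((hsv[...,0]>14)&(hsv[...,0]<30)&(hsv[...,1]>120)&(hsv[...,2]>60)&(M>0)).astype(np.uint8)
    k,l,st,ce=cv2.connectedComponentsWithStats(m)
    for i in range(1,k):
        if st[i,4]>12:
            ys,xs=np.where(l==i);v=cv2.fitLine(np.c_[xs,ys].astype(np.float32),2,0,.01,.01).ravel()
            print(st[i],ce[i],"slope",v[1]/v[0])
    print("pred slope",(p[1]-p[0])[1]/(p[1]-p[0])[0])
E
python3 - <<'E'
from chk import *
chk(load("side4.pkl"),[523.5,161.5],.226,274)
chk(load("side0.pkl"),[521.3,161],.226,8)
E
```

```text
pred [[338.6884869682654, 217.1665111513372], [275.5233012217767, 224.20955059358573], [345.63916665585725, 216.39084325601405], [268.34502005894774, 225.0092650378816]]
[315 216  25   7  88] [326.3 218.9] slope -0.15163784
[287 218  17   9 123] [294.9 221.8] slope -0.07937133
[277 220   2   8  15] [277.5 223.7] slope 36.027752
pred slope -0.11150191927742481
pred [[336.1624096801299, 277.32217559339546], [282.98366536500197, 283.98675523848135], [342.02942264157195, 276.58527916051116], [276.9554968833931, 284.74056222471984]]
[293 276  45  10 187] [314.  279.9] slope -0.1260653
pred slope -0.1253241258498464
```

Call:
send_rows(
  moves=[
    [[-0.001,-0.034,0,0,0,-0.0485,-1],[-0.001,-0.034,0,0,0,-0.0485,-1],[-0.001,-0.034,0,0,0,-0.0485,-1],[-0.001,-0.034,0,0,0,-0.0485,-1],[-0.001,-0.034,0,0,0,-0.0485,-1],[-0.001,-0.034,0,0,0,-0.0485,-1],[-0.001,-0.034,0,0,0,-0.0485,-1],[-0.001,-0.034,0,0,0,-0.0485,-1],[0,0,-0.02,0,0,0,-1],[0,0,0,0,0,0,-1]],
  ],
)

```text
clock: 14.85
eef_pos: [510.8, -111.8, 239.2]
tcp_rot: [-3.141, 0.006, -0.164]
contact_force: [-1.0, -0.1, -0.5]
opening: 0.138
grasp_force: 88.4
```

Run:
```python
from h import *
s=sense();print(s["eef_pos"],s["tcp_rot"],s["opening"],s["grasp_force"],s["contact_force"])
```

```text
[ 510.76279649 -111.75400192  239.15526949] [-3.14122494  0.00580566 -0.1640439 ] 0.1381011538407184 88.44312787055969 [-1.04295001 -0.09907866 -0.51946091]
```

Call:
send_rows(
  moves=[
    [[0.0015,-0.0027,-0.01,0,0,0,-1],[0,0,-0.01,0,0,0,-1],[0,0,-0.005,0,0,0,-1],[0,0,-0.005,0,0,0,-1],[0,0,0,0,0,0,-1]],
  ],
)

```text
clock: 15.35
eef_pos: [514.4, -113.6, 211.6]
tcp_rot: [-3.141, 0.001, -0.162]
contact_force: [0.1, -0.2, -0.6]
opening: 0.14
grasp_force: 88.4
```

Call:
send_rows(
  moves=[
    [[0,0,-0.004,0,0,0,-1],[0,0,-0.004,0,0,0,-1],[0,0,0,0,0,0,-1]],
  ],
)

```text
clock: 15.65
eef_pos: [514.4, -113.9, 203.8]
tcp_rot: [-3.142, 0.001, -0.162]
contact_force: [-0.1, 0.3, -0.6]
opening: 0.138
grasp_force: 88.4
```

Call:
send_rows(
  moves=[
    [[0,0,-0.004,0,0,0,-1],[0,0,-0.003,0,0,0,-1],[0,0,0,0,0,0,-1]],
  ],
)

```text
clock: 15.95
eef_pos: [514.4, -114.0, 196.8]
tcp_rot: [-3.142, 0.001, -0.162]
contact_force: [-0.7, 0.4, -0.6]
opening: 0.14
grasp_force: 88.4
```

Call:
send_rows(
  moves=[
    [[0,0,-0.003,0,0,0,-1],[0,0,-0.003,0,0,0,-1],[0,0,0,0,0,0,-1]],
  ],
)

```text
clock: 16.25
eef_pos: [514.5, -114.3, 190.9]
tcp_rot: [3.141, 0.0, -0.162]
contact_force: [-0.6, -1.6, -0.6]
opening: 0.142
grasp_force: 88.4
```

Call:
send_rows(
  moves=[
    [[0,0,-0.003,0,0,0,-1],[0,0,-0.003,0,0,0,-1],[0,0,0,0,0,0,-1]],
  ],
)

```text
clock: 16.55
eef_pos: [514.5, -114.3, 184.9]
tcp_rot: [3.141, 0.0, -0.162]
contact_force: [-0.1, -4.0, -0.3]
opening: 0.142
grasp_force: 88.4
```

Call:
send_rows(
  moves=[
    [[0,0,-0.003,0,0,0,-1],[0,0,-0.003,0,0,0,-1],[0,0,0,0,0,0,-1]],
  ],
)

```text
clock: 16.85
eef_pos: [514.3, -114.1, 178.7]
tcp_rot: [3.142, 0.001, -0.162]
contact_force: [-1.1, -3.9, -0.8]
opening: 0.139
grasp_force: 88.4
```

Run:
```python
from h import *
np.set_printoptions(precision=1,suppress=True)
T=grab_frame("top");pickle.dump(T,open("top5.pkl","wb"))
T1=load("top1.pkl")
for n,f in(("before",T1),("now",T)):
    im=f["img"];h=cv2.cvtColor(im,cv2.COLOR_RGB2HSV)[160:235,315:375]
    for nm,m in(("orange",(h[...,0]<17)&(h[...,1]>190)&(h[...,2]>150)),("brass",(h[...,0]>17)&(h[...,0]<30)&(h[...,1]>110)&(h[...,2]>80)),("green",(h[...,0]>60)&(h[...,0]<85)&(h[...,1]>110)&(h[...,2]>75)),("white",(h[...,1]<25)&(h[...,2]>225)),("darkarm",h[...,2]<45)):
        k,l,st,ce=cv2.connectedComponentsWithStats(m.astype(np.uint8))
        print(n,nm,[((st[i,:5]+[315,160,0,0,0]).tolist(),(ce[i]+[315,160]).round(1).tolist()) for i in range(1,k) if st[i,4]>3][:6])
print("cutter ends pred now",proj(T,[[514.3+93*.987,-114.1-93*.162,184],[514.3-93*.987,-114.1+93*.162,184]]))
```

```text
before orange [([346, 186, 2, 3, 4], [346.8, 187.2])]
before brass [([315, 203, 4, 4, 8], [316.5, 204.8])]
before green [([322, 165, 15, 65, 202], [329.1, 196.5])]
before white [([335, 185, 10, 5, 26], [340.0, 186.9]), ([315, 193, 12, 17, 137], [320.7, 198.8]), ([331, 193, 44, 42, 860], [360.1, 210.0]), ([316, 215, 6, 20, 46], [319.1, 224.7]), ([333, 221, 19, 14, 140], [341.1, 226.9])]
before darkarm [([332, 160, 9, 3, 17], [334.8, 160.7]), ([338, 163, 37, 4, 51], [358.1, 165.4])]
now orange []
now brass [([315, 203, 4, 4, 8], [316.5, 204.8]), ([345, 209, 2, 9, 9], [345.4, 213.0])]
now green [([333, 164, 4, 8, 21], [334.4, 167.4])]
now white [([315, 193, 12, 16, 72], [321.2, 197.6]), ([372, 205, 3, 6, 11], [373.3, 207.7]), ([331, 210, 7, 4, 16], [333.9, 211.2]), ([315, 219, 5, 12, 40], [316.7, 224.3]), ([337, 224, 5, 4, 9], [339.0, 225.3])]
now darkarm [([332, 160, 14, 3, 22], [336.7, 160.5]), ([338, 161, 37, 6, 59], [358.2, 165.3]), ([352, 216, 9, 14, 51], [356.3, 223.5]), ([342, 222, 4, 3, 11], [343.6, 223.1])]
cutter ends pred now [[352.8 174.6]
 [343.  226.1]]
```

Run:
```python
from h import *
A=load("top5.pkl")["img"][165:235,318:366];B=load("top1.pkl")["img"][165:235,318:366]
cv2.imwrite("pics/p1.png",cv2.resize(np.hstack([A,B]),None,fx=8,fy=8,interpolation=2)[:,:,::-1])
```

```text
(no output)
```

View pics/p1.png

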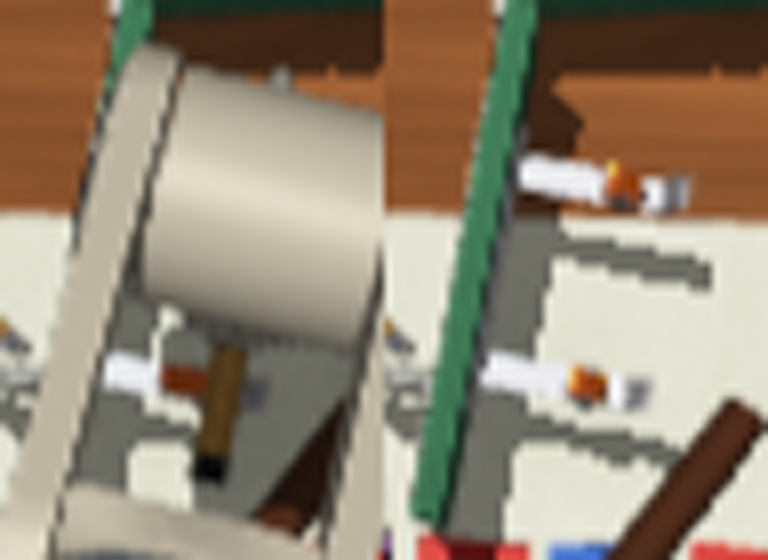

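The left half (now) shows the cutter between the tipped orange jaw (184,380) and the grey outer tine (250,390), its dark end at (208,467). It is in the fork, so I keep pressing down.

Call:
send_rows(
  moves=[
    [[0,0,-0.003,0,0,0,-1],[0,0,-0.003,0,0,0,-1],[0,0,0,0,0,0,-1]],
  ],
)

```text
clock: 17.2
eef_pos: [514.1, -113.7, 172.4]
tcp_rot: [-3.141, 0.002, -0.162]
contact_force: [-0.2, -2.9, -2.6]
opening: 0.142
grasp_force: 88.2
```

Call:
send_rows(
  moves=[
    [[0,0,-0.002,0,0,0,-1],[0,0,-0.001,0,0,0,-1],[0,0,0,0,0,0,-1]],
  ],
)

```text
clock: 17.5
eef_pos: [514.9, -113.7, 170.3]
tcp_rot: [-3.141, -0.0, -0.162]
contact_force: [-0.4, -1.2, -1.2]
opening: 0.141
grasp_force: 88.5
```

Call:
send_rows(
  moves=[
    [[0,0,-0.002,0,0,0,-1],[0,0,0,0,0,0,-1]],
  ],
)

```text
clock: 17.7
eef_pos: [515.3, -114.1, 169.4]
tcp_rot: [3.142, -0.001, -0.162]
contact_force: [-1.8, 0.8, 7.2]
opening: 0.137
grasp_force: 89.9
```

Call:
send_rows(
  moves=[
    [[0,0,-0.002,0,0,0,-1],[0,0,0,0,0,0,-1]],
  ],
)

```text
clock: 17.9
eef_pos: [515.7, -114.7, 169.1]
tcp_rot: [3.14, -0.003, -0.161]
contact_force: [-7.8, -1.5, 24.7]
opening: 0.136
grasp_force: 91.8
```

Call:
send_rows(
  moves=[
    [[0,0,0.002,0,0,0,-1],[0,0,0,0,0,0,-0.2],[0,0,0,0,0,0,-0.1],[0,0,0,0,0,0,-0.1],[0,0,0.01,0,0,0,-0.1],[0,0,0.02,0,0,0,-0.1],[0,0,0.03,0,0,0,-0.1],[0,0,0.04,0,0,0,-0.1]],
  ],
)

```text
clock: 18.7
eef_pos: [513.7, -113.8, 268.6]
tcp_rot: [-3.141, 0.003, -0.162]
contact_force: [0.6, -0.6, 0.1]
opening: 0.45
grasp_force: 0.0
```

Call:
send_rows(
  moves=[
    [[0,0.04,0.02,0,0,0,-0.1],[0,0.045,0,0,0,0,-0.1],[0,0.045,0,0,0,0,-0.1],[0,0.045,0,0,0,0,-0.1],[0,0.045,0,0,0,0,-0.1],[0,0.045,0,0,0,0,-0.1],[0,0.045,0,0,0,0,-0.1],[0,0,0,0,0,0,-0.1]],
  ],
)

```text
clock: 19.5
eef_pos: [514.5, 200.7, 288.8]
tcp_rot: [-3.139, -0.0, -0.158]
contact_force: [0.7, 0.1, -0.1]
opening: 0.449
grasp_force: 0.0
```

Run:
```python
from h import *
np.set_printoptions(precision=1,suppress=True)
s=sense();print(s["clock"],s["eef_pos"],s["contact_force"],s["opening"])
T=grab_frame("top");pickle.dump(T,open("top6.pkl","wb"));T1=load("top1.pkl")
h=cv2.cvtColor(T["img"],cv2.COLOR_RGB2HSV);h1=cv2.cvtColor(T1["img"],cv2.COLOR_RGB2HSV)
def show(nm,h,lo,hi,x,y,w,hh):
    m=cv2.inRange(h[y:y+hh,x:x+w],lo,hi);k,l,st,ce=cv2.connectedComponentsWithStats(m)
    print(nm,[((st[i]+[x,y,0,0,0]).tolist(),(ce[i]+[x,y]).round(1).tolist()) for i in range(1,k) if st[i,4]>2])
for n,q in(("before",h1),("now",h)):
    show(n+" green",q,(60,110,75),(85,255,255),315,165,30,70)
    show(n+" orange",q,(0,190,130),(16,255,255),340,170,20,55)
    show(n+" brass",q,(17,110,60),(32,255,255),338,165,24,70)
    show(n+" dark",q,(0,0,0),(180,255,60),338,168,20,65)
for r in range(166,232,2): print(r,[tuple(int(v) for v in T["img"][r,c]) for c in ([int(round(352.8-(r-174.6)*9.8/51.5))])])
u=np.array([-.987,.162]);c=np.array([512.6,-113])
print("pred ends",proj(T,[[*(c+t*u),175] for t in(-96,-93,-90,-45,0,45,90,93,96)]))
```

```text
19.5 [514.5 200.7 288.8] [ 0.7  0.1 -0.1] 0.4485202648873927
before green [([322, 165, 15, 65, 205], [329.1, 196.5])]
before orange [([346, 186, 4, 4, 10], [347.8, 187.4]), ([342, 212, 3, 3, 7], [343.1, 212.7])]
before brass []
before dark [([353, 168, 5, 3, 6], [355.3, 169.2]), ([338, 181, 4, 2, 5], [339.2, 181.8])]
now green [([323, 165, 14, 65, 202], [329.4, 196.5])]
now orange [([347, 186, 3, 3, 9], [348.0, 187.0]), ([342, 211, 4, 3, 9], [343.6, 212.3])]
now brass [([342, 179, 12, 43, 153], [347.8, 201.1])]
now dark [([353, 168, 5, 3, 5], [355.0, 169.2]), ([338, 182, 4, 2, 5], [339.4, 182.2]), ([342, 222, 4, 3, 10], [343.7, 222.8])]
166 [(44, 41, 27)]
168 [(64, 38, 22)]
170 [(60, 35, 20)]
172 [(64, 39, 22)]
174 [(137, 132, 123)]
176 [(94, 93, 92)]
178 [(94, 94, 97)]
180 [(183, 139, 66)]
182 [(155, 130, 81)]
184 [(162, 128, 75)]
186 [(148, 113, 61)]
188 [(198, 133, 55)]
190 [(191, 138, 60)]
192 [(210, 161, 72)]
194 [(222, 170, 78)]
196 [(192, 145, 65)]
198 [(221, 174, 78)]
200 [(211, 160, 72)]
202 [(177, 131, 58)]
204 [(226, 175, 80)]
206 [(197, 149, 66)]
208 [(213, 164, 73)]
210 [(222, 171, 77)]
212 [(172, 119, 51)]
214 [(126, 65, 23)]
216 [(209, 160, 72)]
218 [(175, 130, 58)]
220 [(221, 171, 77)]
222 [(54, 47, 34)]
224 [(65, 64, 61)]
226 [(227, 227, 211)]
228 [(230, 229, 214)]
230 [(233, 232, 219)]
pred ends [[352.5 174.6]
 [352.4 175.4]
 [352.2 176.2]
 [349.9 188.6]
 [347.5 200.9]
 [345.2 213.4]
 [342.8 225.8]
 [342.6 226.6]
 [342.5 227.5]]
```

```bash
python3 -c "
from rig import sign_off
print(sign_off())"
```

```text
the job is handed in; nothing more can be done
None
```

The door stands open at about its 1.8 rad stop. The brass cutter is fully down in both clips with both jaws closed over it, within about 3 mm of centre, and the arm was clear when I handed in at about 19.5 s; I saw no sign of disturbing the other bench items, but made no final check of them.

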